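# Air the test kiln

## Task

Start airing the small test kiln: first, with its lid still shut, slide the black grip on the grey air box along its track until it stands level with the steel pointer. Then raise the kiln lid by its wooden handle to 40 degrees and hold it there, because it falls shut when let go: finish while still holding the lid open, with the slide left at the pointer. Leave the bucket, the jars and the brush where they are.

Things in the scene. Friction and masses are not known exactly. Their poses are not given: they have to be found in the camera images.
- kiln: Small top-loading kiln, a steel-jacketed firebrick box fixed to the table, 200 mm deep (x) by 230 mm wide (y) by 150 mm high without the lid. Origin at the centre of its underside; its x axis points from the front (handle side, towards the robot) to the hinge side, z up.
- lid (a joint): Lid angle in rad: 0 shut (level), growing as its front rises about the level hinge at the kiln's rear top edge; stop at 1.4. The lid is a slab 205 mm deep, 236 mm wide, 28 mm thick, about 0.65 kg (varies); the hinge is nearly free, so it falls shut when let go; 2 to 4 N upward at the handle carries it.
- lid_hinge (a point): A point on the lid's hinge axis, midway along it: 100 mm behind the kiln's centre (its +x) and 150.5 mm above the table. The hinge axis is the kiln's y axis.
- lid_grip (a point): Centre of the wooden handle: a round rod 24 mm thick, 70 mm long, standing out from the middle of the lid's front edge along the kiln's -x (13 mm of 10 mm neck shows behind it). 260 mm from the hinge axis in the lid's plane and, shut, 14 mm above it (164.5 mm above the table). Free all round; pinched across its sides from above, it pivots between the fingers as the lid rises.
- airbox: Grey steel box fixed to the table, left or right of the kiln, 130 mm (x) by 180 mm (y) by 60 mm high; origin at the centre of its underside. A dark track 40 mm wide, 150 mm long and 14 mm high lies on its top along the box's y axis, its centre line 15 mm towards the box's -x from the middle.
- slide (a joint): Position of the black slide grip along its track in m, 0 to 0.100, growing towards the box's +y; at 0.050 the grip stands at the middle of the box (box y = 0). It stays where it is left (about 1.5 N of friction).
- slide_top (a point): Centre of the top face of the black slide grip: an upright block 28 mm across the track (x), 20 mm along the track (y) and 40 mm high, whose top is 114.5 mm above the table and which stands just on the track (track top 74 mm above the table).
- pointer: Pale painted steel pointer fixed on the air box beside the track, on its +x side: a blade 34 mm long, 6 mm thick, 16 mm high, pointing at the track; 14 mm round screw head at its rear. Origin on its underside in the blade's middle plane, 60.5 mm above the table; axes as the air box. The slide is right when the grip's middle is level with the blade along the track (same box y).
- bucket: Bystander: open terracotta pot, 170 mm across the rim, 140 mm high, with two small side handles, on the side of the kiln where the air box is not; origin at the centre of its underside.
- jar_a: Bystander: dark jar, 80 mm in diameter, 110 mm high, left of and behind the work; origin at the centre of its underside.
- jar_b: Bystander: dark jar like jar_a, right of and behind the work.
- brush: Bystander: a brush lying on the table in front of the kiln, lower than 40 mm.
Not all that is in view belongs to the job. Several things look just like the airbox: the one meant starts nearest to the robot's base.

How it is judged:
By the outcome, as a careful person would: the job done as asked, in the order asked, and still so for the second after the job is handed in, while the arm keeps its last pose, push and grip.
It also fails if it takes over 51 s, if anything falls off the work surface, if the arm or the gripper's body presses on something with over 40 N, if the wrist force passes 120 N, or if a joint passes its speed limit or range.

## Robot

A 6-joint arm with a two-finger parallel gripper is mounted at the origin on the work surface. World frame = base frame: x ahead of the robot, y to its left, z up, the work surface at z = 0. Lengths are in m, angles in rad, forces in N, time in s.
With the tool pointing down it reaches from about 0.25 to 0.775 m from the base axis. Payload 8.9 kg.
Tool frame: the origin (TCP) lies at the very end of the fingers, on their centre line; the grasp point (between the pads) lies arm.hold_point_z behind it (arm.hold_point_z is the distance from the TCP to the grasp point, in m); z points along the fingers, y is the line along which they close (so a half turn about z gives the same grasp; the last joint's range is limited). The gripper opens to 85 mm and grips with 20 to 120 N. Pads are 22 mm wide; open, the fingers measure 114 mm over their backs; the gripper's body (76 mm by 85 mm) begins 54 mm behind the grasp point. The pads swing forward as they close: fully open they stand 13 mm farther back than shut.
Start: joints at [0.979, 0.291, -0.153, 1.127, 0, 1.431], TCP at [0.23, 0.472, 0.231] pointing down, gripper open.
Joint ranges: [-2.52, 2.52], [-0.91, 1.74], [-1.3, 1.37], [-1.96, 2.02], [-1.52, 1.47], [-3.14, 3.14]. Speed limits (rad/s): [2.22, 2.22, 2.79, 3.14, 3.14, 3.14].

## Interface

Orientations are given as a unit quaternion [w, x, y, z].
In Python, from workcell import arm gives the robot as it stands.
- The arm moves only by the tool send_rows, never from a script. Its argument "deltas" is a list of rows, each an object of numbers: "wx", "wy", "wz": the turn, a rotation vector about the tool's x, y, z in degrees; "x", "y", "z": the shift along the tool's x, y, z in cm; "grip": the finger opening in cm, from 0 to 8.54. A call has exactly 5 rows; each row is the pose to reach, as a shift and turn from the pose commanded when the call began, along the tool's axes at that moment; what a row does not reach only later rows make up. A row lasts 1/10 s, in which the tool goes at most 50 mm and 8.59 degrees, less where a joint would pass 70% of its speed; a pose out of reach is approached as far as the arm can. A call with a gripper value outside its range is refused whole. The fingers move at their own pace and stop on an object; "force" is the grip in N (left out, the last holds). Time passes only in rows, so rows that repeat a pose let the fingers close, or fill a call up. It gives the time, the measured TCP pose, the force, the opening and the grip force at its end, in the units of the state.
- arm.observe(): the state, without advancing time (a new reading comes with each control period).
- arm.get_image(name): name is "side" or "top"; returns the picture (480x640x3 uint8, blue, green, red); there is no depth.
- arm.camera_params(name): a dict with "fovy" (degrees; the focal length in pixels is half the picture's height over the tangent of half this angle, whatever the lens; pixels are square), "cx", "cy" (the principal point, pixels), "k1" (the pictures are not rectified: a ray, as slopes to the right and down, at radius r is drawn at 1 + k1 r^2 times it, then the intrinsics apply), "extrinsics" (4x4, takes a point from world to camera coordinates). Camera axes: x right, y down, z forward; pixel columns grow to the right and rows downward; lengths in m; the calibration is good to about 2 mm. A picture is of the moment at which its call begins. camera_params takes no time and is no camera call.
- arm.sign_off(): hands the job in; it is judged then, once.
Trained networks look in the newest picture that a camera, given by its name, has taken for a name from the list of things; names that differ only in an ending like _2 or _b are one class to them, and where a whole thing is asked for, a point or a joint stands for the part that bears it (a point fixed in the world has none). Each returns a list of dicts, best first, with "p" (0 to 1); they miss things now and then, are a little off and sometimes report something else, mostly with a low value. They report only what shows in the picture. A call takes as long as a camera call. They do not tell look-alikes from the thing itself.
- arm.look_for(thing, camera): "centre" ([row, column] in pixels, amid what is visible of it).
- arm.outline_of(thing, camera): "pixels" (480x640 bool, what is visible of it) and "centre" ([row, column] in pixels, amid what is visible of it).
The state is a dict: "time": time; "joint_positions": joint angles; "dq": joint speeds; "tau": joint torques, N m; "tcp_pos": TCP position; "orientation": TCP orientation; "ft_force": force on the tool from outside, world axes, zero at the start; "moment": the same for the moment, N m; "finger_gap": finger opening in m; "grasp_force": force on a finger pad.
Only numpy, scipy, OpenCV 4.12 (cv2) and the standard library are available. Lean on these libraries where they do the work, as an engineer would, in place of code of your own. Each camera call takes 0.05 s, during which the arm holds its last target. There are 200 camera calls.

## Working session

There is one attempt and no reset: what is moved stays moved. The work goes in short steps, Python scripts to look and compute and a tool call to move; the robot and the scene stay as the last step left them, time stands still between calls to the robot, and variables do not carry over. Pictures are saved under pics/ and viewed, at most 10 in all, crops included, and the job is handed in when it is done.

Besides the shell and the picture viewer there is one more tool, called after "Call:" in YAML: its name, and indented under it one key for each argument. send_rows: Moves the arm, as the interface text tells. Its arguments: {"type":"object","properties":{"deltas":{"type":"array","items":{"type":"object","properties":{"wx":{"type":"number"},"wy":{"type":"number"},"wz":{"type":"number"},"x":{"type":"number"},"y":{"type":"number"},"z":{"type":"number"},"grip":{"type":"number"}}}},"force":{"type":"number"}},"required":["deltas"]}

```bash
mkdir -p pics; ls
python3 - <<'E'
from workcell import arm
import cv2,numpy as np
for n in("side","top"):
    cv2.imwrite(f"pics/{n}0.png",arm.get_image(n)); p=arm.camera_params(n); print(n,p)
    for t in("kiln","airbox","pointer","slide","lid_grip"):
        print(t,[(np.round(d["centre"]).tolist(),round(d["p"],2)) for d in arm.look_for(t,n)])
print(arm.observe(),arm.hold_point_z)
E
```

```text
pics
side {'fovy': 46.14660224209472, 'cx': 316.11850056919263, 'cy': 237.65329791304757, 'k1': -0.16044217946320408, 'extrinsics': array([[ 0.88444477, -0.46649718, -0.01174002, -0.57572477],
       [-0.33285142, -0.61302988, -0.71652236,  0.20366929],
       [ 0.32705868,  0.63763214, -0.69746532,  1.49569291],
       [ 0.        ,  0.        ,  0.        ,  1.        ]])}
kiln [([202.0, 332.0], 0.81), ([188.0, 327.0], 0.29)]
airbox [([328.0, 315.0], 0.76), ([422.0, 348.0], 0.69), ([295.0, 395.0], 0.32)]
pointer [([184.0, 328.0], 0.51)]
slide [([434.0, 354.0], 0.72), ([326.0, 317.0], 0.59)]
lid_grip [([187.0, 329.0], 0.62)]
top {'fovy': 56.889341907097545, 'cx': 319.48087113370815, 'cy': 240.60464202186432, 'k1': -0.10371140692500871, 'extrinsics': array([[-0.01034866, -0.99955685,  0.02791061, -0.11809493],
       [-0.99332707,  0.00706982, -0.11511451,  0.60269323],
       [ 0.11486618, -0.02891565, -0.99296004,  1.18677399],
       [ 0.        ,  0.        ,  0.        ,  1.        ]])}
kiln [([198.0, 268.0], 0.93)]
airbox [([288.0, 394.0], 0.82)]
pointer [([197.0, 268.0], 0.75)]
slide [([313.0, 516.0], 0.48)]
lid_grip []
{'time': 0.6, 'joint_positions': array([ 9.78660546e-01,  2.90686495e-01, -1.53428590e-01,  1.12670636e+00,
        1.79594118e-05,  1.43150060e+00]), 'dq': array([-0.00101485, -0.00015846,  0.00113171, -0.00106881,  0.0012022 ,
        0.00128898]), 'tau': array([ 1.05523966e-04, -5.36791062e+01,  3.31543887e+01,  1.95009670e-03,
       -1.36689810e-04,  1.07211724e-05]), 'tcp_pos': array([0.22967767, 0.47207439, 0.23130144]), 'orientation': array([-1.28777284e-05,  2.24490373e-01,  9.74476307e-01, -8.51857211e-06]), 'ft_force': array([ 0.28949937, -0.09295764, -0.76073981]), 'moment': array([ 0.04044447,  0.0115227 , -0.00418089]), 'grasp_force': 0.0, 'finger_gap': 0.08541083968165951} 0.0187
```

View pics/side0.png

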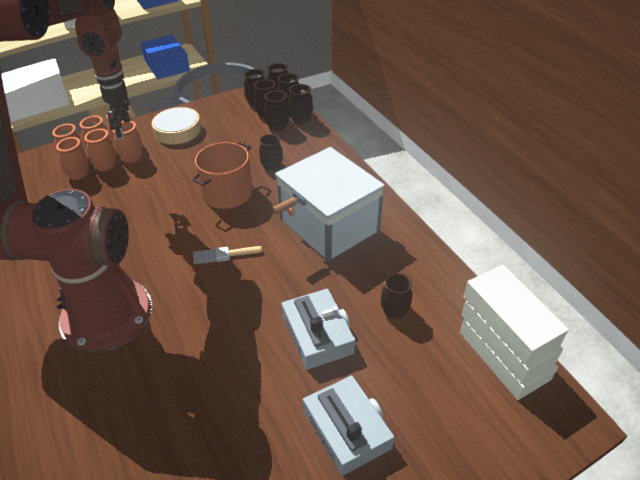

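View pics/top0.png

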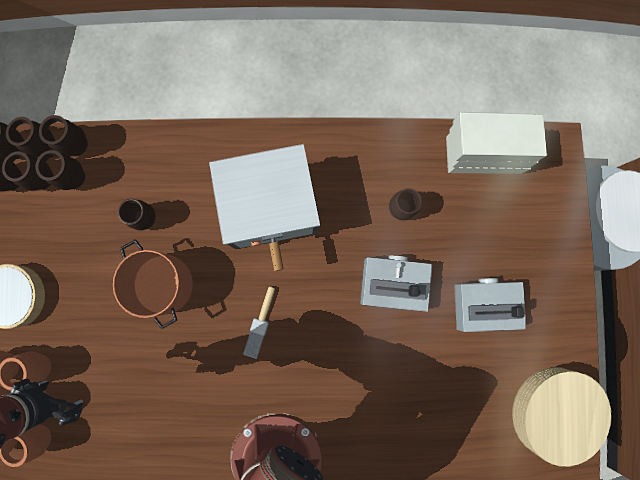

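Candidates for the airbox in the top view are A at (285,397) and B at (305,490) (row, col). In the side view they are (328,318) and (422,348). The robot base is at about (450,277), so A is nearest, and it's also the only one with a full pointer blade. The kiln is at (198,265), with the handle at (255,276). I'll check A in one close crop.

```bash
cat > h.py <<'E'
import numpy as np,cv2
from workcell import arm
def cam(n):
    p=arm.camera_params(n); f=240/np.tan(np.radians(p["fovy"]/2)); return p,f
def ray(n,row,col):
    p,f=cam(n); d=np.array([(col-p["cx"])/f,(row-p["cy"])/f]); u=d.copy()
    for _ in range(20): u=d/(1+p["k1"]*(u@u))
    E=p["extrinsics"];R=E[:3,:3]; return -R.T@E[:3,3],R.T@np.array([*u,1])
def at(n,row,col,z):
    o,v=ray(n,row,col); return o+v*(z-o[2])/v[2]
def proj(n,P):
    p,f=cam(n);E=p["extrinsics"];c=E[:3,:3]@np.asarray(P,float)+E[:3,3];u=c[:2]/c[2];u=u*(1+p["k1"]*(u@u));return f*u[1]+p["cy"],f*u[0]+p["cx"]
E
python3 - <<'E'
import cv2,numpy as np
from h import *
a=cv2.imread("pics/top0.png")[245:325,350:445]; b=cv2.imread("pics/side0.png")[280:375,270:365]
a=cv2.resize(a,None,fx=4.2,fy=4.2,interpolation=cv2.INTER_CUBIC);b=cv2.resize(b,None,fx=4.2,fy=4.2,interpolation=cv2.INTER_CUBIC)
c=np.zeros((399,800,3),np.uint8);c[:a.shape[0],:399]=a[:,:399];c[:b.shape[0],400:799]=b[:,:399];cv2.imwrite("pics/crop1.png",c)
for n,r,cc in(("top",305,490),("top",285,397)):print(at(n,r,cc,.06))
E
```

```text
[ 0.41791598 -0.58837687  0.06      ]
[ 0.47672168 -0.33087035  0.06      ]
```

View pics/crop1.png

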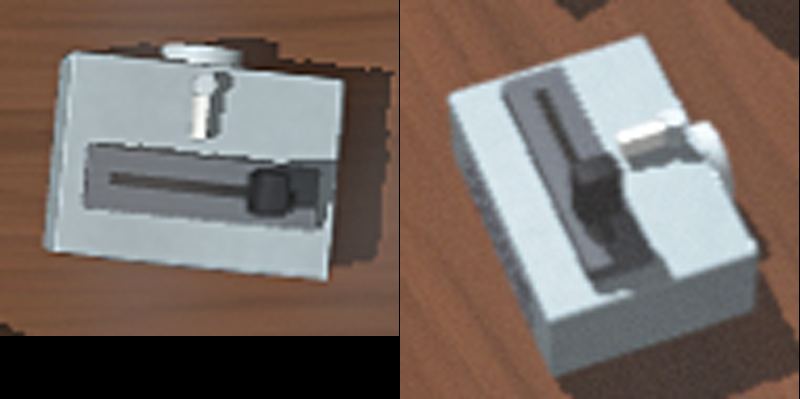

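The crop shows box A. The grip is at crop (268,190), near the −y end, and the blade tip is at crop (199,137). Now I'll fit the poses.

```bash
cat > fit.py <<'E'
from h import *
from scipy.optimize import least_squares
T=lambda x,y:("top",245+y/4.2,350+x/4.2)
S=lambda x,y:("side",280+y/4.2,270+(x-400)/4.2)
def loc(p,P): c,s=np.cos(p[2]),np.sin(p[2]); return np.array([p[0]+c*P[0]-s*P[1],p[1]+s*P[0]+c*P[1],P[2]])
def fit(obs,p0):
    f=lambda p:np.ravel([np.subtract(proj(n,loc(p,P)),(r,c)) for P,(n,r,c) in obs])
    r=least_squares(f,p0,loss="soft_l1");return r.x,np.round(r.fun.reshape(-1,2),1)
E
python3 - <<'E'
from fit import *
z=.06;t=.074
o=[((.065,-.09,z),T(343,80)),((-.065,-.09,z),T(328,278)),((.065,.09,z),T(72,53)),((-.065,.09,z),T(58,248)),
((.005,.075,t),T(92,143)),((-.035,.075,t),T(85,207)),((-.035,-.075,t),T(318,228)),
((-.065,.09,z),S(449,97)),((.065,.09,z),S(643,37)),((.065,-.09,z),S(757,243)),((-.065,-.09,z),S(547,320)),((-.035,.075,t),S(503,85))]
b,r=fit(o,[.47,-.33,0]);print("box",b,r.tolist())
def inbox(P): d=P-np.array([b[0],b[1],0]);c,s=np.cos(b[2]),np.sin(b[2]);return np.array([c*d[0]+s*d[1],-s*d[0]+c*d[1]])
for q in(T(199,137),T(201,95),S(622,140),S(655,128)):print("ptr",inbox(at(*q,.0765)))
for q in(T(267,190),S(596,170)):print("grip",inbox(at(*q,.1145)),at(*q,.1145))
h=.1785
o=[((.093,-.118,h),("top",145,303)),((.093,.118,h),("top",161,209)),((-.112,.118,h),("top",243,223)),((-.112,-.118,h),("top",226,319)),
((.093,.118,h),("side",150,331)),((.093,-.118,h),("side",185,383)),((-.112,-.118,h),("side",215,330)),((-.112,.118,h),("side",182,278))]
k,r=fit(o,[.65,0,0]);print("kiln",k,r.tolist());H=loc(k,(-.16,0,.1645));print("handle",H,loc(k,(-.195,0,.1645)),[np.round(proj(n,H)) for n in("top","side")])
for n in("top","side"):
  arm.get_image(n)
  for d in arm.look_for("brush",n)[:1]+arm.look_for("lid_grip",n)[:2]:print(n,d["centre"],d["p"])
from scipy.spatial.transform import Rotation as R
print(R.from_quat(arm.observe()["orientation"],scalar_first=True).as_matrix().round(4))
E
```

```text
box [ 0.479168   -0.33398132 -0.11341703] [[-0.5, 0.9], [0.2, 0.7], [-0.9, 0.2], [0.8, -0.9], [0.2, -0.3], [0.0, -0.0], [0.5, -0.1], [-1.2, -0.7], [-1.3, 0.1], [2.0, 1.0], [0.5, 0.7], [-1.0, -0.8]]
ptr [0.01628762 0.00679917]
ptr [0.04302031 0.00779289]
ptr [0.01611586 0.00353381]
ptr [0.03760843 0.00460442]
grip [-0.01388587 -0.03048443] [ 0.4619213  -0.36269837  0.1145    ]
grip [-0.01638795 -0.03861955] [ 0.4585146  -0.37049805  0.1145    ]
kiln [0.71413155 0.01830513 0.18276372] [[0.0, 0.2], [1.2, 1.4], [-0.6, 0.7], [-1.7, -0.2], [-2.8, -0.2], [-0.3, 0.7], [0.1, -2.5], [-9.0, -1.7]]
handle [ 0.55679633 -0.01077454  0.1645    ] [ 0.52237925 -0.01713572  0.1645    ] [array([253., 275.]), array([204., 287.])]
top [328.1, 259.8] 0.73
top [196.9, 266.8] 0.87
side [253.2, 218.2] 0.95
side [183.8, 327.0] 0.59
[[-0.8992  0.4375  0.    ]
 [ 0.4375  0.8992  0.    ]
 [-0.      0.     -1.    ]]
```

Call:
send_rows:
  deltas:
    - {"x": -2.9,"y": -3.3,"grip": 8.5}
    - {"x": -5.8,"y": -6.6,"grip": 8.5}
    - {"x": -8.6,"y": -9.8,"grip": 8.5}
    - {"x": -11.5,"y": -13.1,"grip": 8.5}
    - {"x": -14.4,"y": -16.4,"grip": 8.5}
  force: 40

```text
$.deltas[0]: bad value
```

Call:
send_rows:
  deltas:
    - {"x": -2.9,"y": -3.3,"grip": 8.5}
    - {"x": -5.8,"y": -6.6,"grip": 8.5}
    - {"x": -8.6,"y": -9.8,"grip": 8.5}
    - {"x": -11.5,"y": -13.1,"grip": 8.5}
    - {"x": -14.4,"y": -16.4,"grip": 8.5}

```text
$.deltas[0]: bad value
```

Call:
send_rows:
  deltas:
    - {"x": -2.9,"y": -3.3,"grip": 8.5}
    - {"x": -5.8,"y": -6.6,"grip": 8.5}
    - {"x": -8.6,"y": -9.8,"grip": 8.5}
    - {"x": -11.5,"y": -13.1,"grip": 8.5}
    - {"x": -14.4,"y": -16.4,"grip": 8.5}

```text
$.deltas[0]: bad value
```

Call:
send_rows:
  deltas:
    - {"x": -2.9,"y": -3.3,"z": 0,"wx": 0,"wy": 0,"wz": 0,"grip": 8.5}
    - {"x": -5.8,"y": -6.6,"z": 0,"wx": 0,"wy": 0,"wz": 0,"grip": 8.5}
    - {"x": -8.6,"y": -9.8,"z": 0,"wx": 0,"wy": 0,"wz": 0,"grip": 8.5}
    - {"x": -11.5,"y": -13.1,"z": 0,"wx": 0,"wy": 0,"wz": 0,"grip": 8.5}
    - {"x": -14.4,"y": -16.4,"z": 0,"wx": 0,"wy": 0,"wz": 0,"grip": 8.5}
  force: 40

```text
time: 1.4
tcp_pos: [0.2875, 0.2602, 0.2314]
orientation: [0.0, 0.224, 0.975, 0.0]
ft_force: [1.1, -0.0, -0.0]
finger_gap: 0.0851
grasp_force: 0.0
```

Call:
send_rows:
  deltas:
    - {"x": -2.9,"y": -3.3,"z": 0,"wx": 0,"wy": 0,"wz": 0,"grip": 8.5}
    - {"x": -5.8,"y": -6.6,"z": 0,"wx": 0,"wy": 0,"wz": 0,"grip": 8.5}
    - {"x": -8.6,"y": -9.8,"z": 0,"wx": 0,"wy": 0,"wz": 0,"grip": 8.5}
    - {"x": -11.5,"y": -13.1,"z": 0,"wx": 0,"wy": 0,"wz": 0,"grip": 8.5}
    - {"x": -14.4,"y": -16.4,"z": 0,"wx": 0,"wy": 0,"wz": 0,"grip": 8.5}

```text
time: 1.9
tcp_pos: [0.3454, 0.0494, 0.2316]
orientation: [0.001, 0.224, 0.975, 0.0]
ft_force: [0.3, -0.2, 0.0]
finger_gap: 0.0851
grasp_force: 0.0
```

Call:
send_rows:
  deltas:
    - {"x": -2.9,"y": -3.3,"z": 0,"wx": 0,"wy": 0,"wz": 0,"grip": 8.5}
    - {"x": -5.8,"y": -6.6,"z": 0,"wx": 0,"wy": 0,"wz": 0,"grip": 8.5}
    - {"x": -8.6,"y": -9.8,"z": 0,"wx": 0,"wy": 0,"wz": 0,"grip": 8.5}
    - {"x": -11.5,"y": -13.1,"z": 0,"wx": 0,"wy": 0,"wz": 0,"grip": 8.5}
    - {"x": -14.4,"y": -16.4,"z": 0,"wx": 0,"wy": 0,"wz": 0,"grip": 8.5}

```text
time: 2.4
tcp_pos: [0.4031, -0.1614, 0.2315]
orientation: [0.0, 0.225, 0.974, -0.0]
ft_force: [1.6, -0.2, -0.1]
finger_gap: 0.0846
grasp_force: 0.0
```

Call:
send_rows:
  deltas:
    - {"x": -2.9,"y": -3.3,"z": 0,"wx": 0,"wy": 0,"wz": -6.5,"grip": 8.5}
    - {"x": -5.8,"y": -6.6,"z": 0,"wx": 0,"wy": 0,"wz": -13,"grip": 8.5}
    - {"x": -8.6,"y": -9.8,"z": 0,"wx": 0,"wy": 0,"wz": -19.5,"grip": 8.5}
    - {"x": -11.5,"y": -13.1,"z": 0,"wx": 0,"wy": 0,"wz": -26,"grip": 8.5}
    - {"x": -14.2,"y": -16.1,"z": 0,"wx": 0,"wy": 0,"wz": -32.5,"grip": 8.5}

```text
time: 2.9
tcp_pos: [0.4603, -0.3683, 0.2312]
orientation: [0.0, -0.059, 0.998, -0.0]
ft_force: [0.9, -0.3, 0.4]
finger_gap: 0.0846
grasp_force: 0.0
```

Call:
send_rows:
  deltas:
    - {"x": 0,"y": 0,"z": 4,"wx": 0,"wy": 0,"wz": 0,"grip": 8.5}
    - {"x": 0,"y": 0,"z": 8,"wx": 0,"wy": 0,"wz": 0,"grip": 8.5}
    - {"x": 0,"y": 0,"z": 11,"wx": 0,"wy": 0,"wz": 0,"grip": 8.5}
    - {"x": 0,"y": 0,"z": 13,"wx": 0,"wy": 0,"wz": 0,"grip": 8.5}
    - {"x": 0,"y": 0,"z": 14.6,"wx": 0,"wy": 0,"wz": 0,"grip": 8.5}

```text
time: 3.4
tcp_pos: [0.4596, -0.3657, 0.0836]
orientation: [-0.001, -0.057, 0.998, 0.001]
ft_force: [0.8, 0.9, 0.2]
finger_gap: 0.0845
grasp_force: 0.0
```

Call:
send_rows:
  deltas:
    - {"x": 0,"y": 0,"z": 0,"wx": 0,"wy": 0,"wz": 0,"grip": 5}
    - {"x": 0,"y": 0,"z": 0,"wx": 0,"wy": 0,"wz": 0,"grip": 4}
    - {"x": 0,"y": 0,"z": 0,"wx": 0,"wy": 0,"wz": 0,"grip": 3}
    - {"x": 0,"y": 0,"z": 0,"wx": 0,"wy": 0,"wz": 0,"grip": 1.5}
    - {"x": 0,"y": 0,"z": 0,"wx": 0,"wy": 0,"wz": 0,"grip": 1.5}
  force: 20

```text
time: 3.9
tcp_pos: [0.4607, -0.3668, 0.0864]
orientation: [0.001, -0.057, 0.998, -0.001]
ft_force: [-0.1, 0.5, 5.8]
finger_gap: 0.0245
grasp_force: 18.3
```

Call:
send_rows:
  deltas:
    - {"x": 0,"y": 0,"z": 0,"wx": 0,"wy": 0,"wz": 0,"grip": 1.5}
    - {"x": 0,"y": 0,"z": 0,"wx": 0,"wy": 0,"wz": 0,"grip": 1.5}
    - {"x": 0,"y": 0,"z": 0,"wx": 0,"wy": 0,"wz": 0,"grip": 1.5}
    - {"x": 0,"y": 0,"z": 0,"wx": 0,"wy": 0,"wz": 0,"grip": 1.5}
    - {"x": 0,"y": 0,"z": 0,"wx": 0,"wy": 0,"wz": 0,"grip": 1.5}

```text
time: 4.4
tcp_pos: [0.4607, -0.3668, 0.0864]
orientation: [0.001, -0.057, 0.998, -0.001]
ft_force: [-1.4, 1.0, 7.1]
finger_gap: 0.0245
grasp_force: 18.4
```

Run:
```python
from fit import *
a=arm.get_image("top")[235:330,350:445];b=arm.get_image("side")[270:365,270:365]
cv2.imwrite("pics/crop2.png",cv2.resize(np.hstack([a,b]),None,fx=4.2,fy=4.2,interpolation=cv2.INTER_CUBIC))
s=arm.observe();print(s["tcp_pos"],s["finger_gap"],s["grasp_force"],s["ft_force"],s["moment"])
```

```text
[ 0.46071501 -0.36678093  0.08642187] 0.024203282854275913 18.401101268827915 [-0.61572132  0.15274702  7.70783578] [ 0.12369745  0.08505118 -0.24936724]
```

View pics/crop2.png

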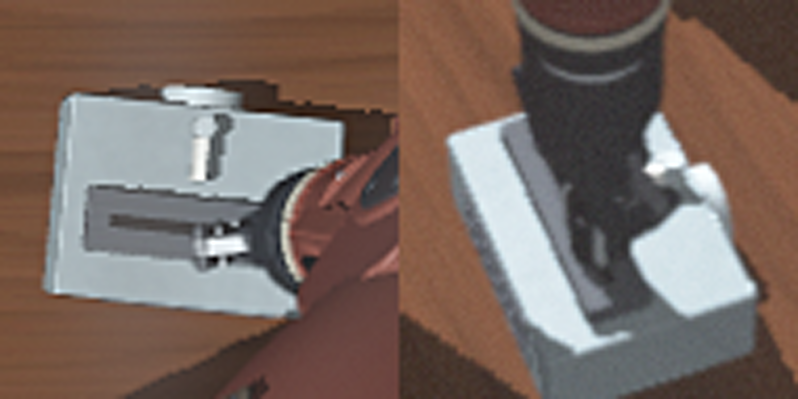

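Gripped, but I had the yaw sign wrong: the track's +y lies at 83.5°, not 96.5°, which explains the 24 mm gap. I'll open, turn 13°, and close again.

Call:
send_rows:
  deltas:
    - {"x": 0,"y": 0,"z": 0,"wx": 0,"wy": 0,"wz": 0,"grip": 5}
    - {"x": 0,"y": 0,"z": 0,"wx": 0,"wy": 0,"wz": 0,"grip": 5}
    - {"x": 0,"y": 0,"z": 0,"wx": 0,"wy": 0,"wz": 6.5,"grip": 5}
    - {"x": 0,"y": 0,"z": 0,"wx": 0,"wy": 0,"wz": 13,"grip": 4}
    - {"x": 0,"y": 0,"z": 0,"wx": 0,"wy": 0,"wz": 13,"grip": 3}

```text
time: 5.0
tcp_pos: [0.46, -0.3661, 0.0852]
orientation: [-0.0, 0.057, 0.998, 0.0]
ft_force: [-0.5, 0.3, -0.3]
finger_gap: 0.0298
grasp_force: 0.0
```

Call:
send_rows:
  deltas:
    - {"x": 0,"y": 0,"z": 0,"wx": 0,"wy": 0,"wz": 0,"grip": 1.5}
    - {"x": 0,"y": 0,"z": 0,"wx": 0,"wy": 0,"wz": 0,"grip": 1.5}
    - {"x": 0,"y": 0,"z": 0,"wx": 0,"wy": 0,"wz": 0,"grip": 1.5}
    - {"x": 0,"y": 0,"z": 0,"wx": 0,"wy": 0,"wz": 0,"grip": 1.5}
    - {"x": 0,"y": 0,"z": 0,"wx": 0,"wy": 0,"wz": 0,"grip": 1.5}

```text
time: 5.5
tcp_pos: [0.4601, -0.3661, 0.0853]
orientation: [-0.0, 0.056, 0.998, 0.0]
ft_force: [-1.5, 0.8, 1.0]
finger_gap: 0.0196
grasp_force: 24.2
```

Call:
send_rows:
  deltas:
    - {"x": 0,"y": 0.8,"z": 0,"wx": 0,"wy": 0,"wz": 0,"grip": 1.5}
    - {"x": 0,"y": 1.6,"z": 0,"wx": 0,"wy": 0,"wz": 0,"grip": 1.5}
    - {"x": 0,"y": 2.4,"z": 0,"wx": 0,"wy": 0,"wz": 0,"grip": 1.5}
    - {"x": 0,"y": 3.2,"z": 0,"wx": 0,"wy": 0,"wz": 0,"grip": 1.5}
    - {"x": 0,"y": 3.9,"z": 0,"wx": 0,"wy": 0,"wz": 0,"grip": 1.5}

```text
time: 6.0
tcp_pos: [0.4647, -0.3265, 0.0853]
orientation: [0.0, 0.056, 0.998, 0.0]
ft_force: [0.4, -1.4, -2.1]
finger_gap: 0.0199
grasp_force: 23.9
```

Call:
send_rows:
  deltas:
    - {"x": 0,"y": 0,"z": 0,"wx": 0,"wy": 0,"wz": 0,"grip": 1.5}
    - {"x": 0,"y": 0,"z": 0,"wx": 0,"wy": 0,"wz": 0,"grip": 1.5}
    - {"x": 0,"y": 0,"z": 0,"wx": 0,"wy": 0,"wz": 0,"grip": 1.5}
    - {"x": 0,"y": 0,"z": 0,"wx": 0,"wy": 0,"wz": 0,"grip": 5}
    - {"x": 0,"y": 0,"z": 0,"wx": 0,"wy": 0,"wz": 0,"grip": 5}

```text
time: 6.5
tcp_pos: [0.4645, -0.3279, 0.0854]
orientation: [0.0, 0.056, 0.998, -0.0]
ft_force: [0.2, 0.5, 0.6]
finger_gap: 0.0477
grasp_force: 0.0
```

Call:
send_rows:
  deltas:
    - {"x": 0,"y": 0,"z": 0,"wx": 0,"wy": 0,"wz": 0,"grip": 5}
    - {"x": 0,"y": 0,"z": -4,"wx": 0,"wy": 0,"wz": 0,"grip": 5}
    - {"x": 0,"y": 0,"z": -8,"wx": 0,"wy": 0,"wz": 0,"grip": 5}
    - {"x": 4.5,"y": 0,"z": -10,"wx": 0,"wy": 0,"wz": 0,"grip": 5}
    - {"x": 9,"y": 0,"z": -12,"wx": 0,"wy": 0,"wz": 0,"grip": 5}

```text
time: 7.0
tcp_pos: [0.3748, -0.3176, 0.2064]
orientation: [0.0, 0.056, 0.998, -0.001]
ft_force: [-1.4, -2.2, -0.4]
finger_gap: 0.05
grasp_force: 0.0
```

Run:
```python
from fit import *
a=arm.get_image("top")[250:315,355:435];b=arm.get_image("side")[280:345,280:360]
cv2.imwrite("pics/crop3.png",cv2.resize(np.hstack([a,b]),None,fx=5,fy=5,interpolation=cv2.INTER_CUBIC))
```

```text
(no output)
```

View pics/crop3.png

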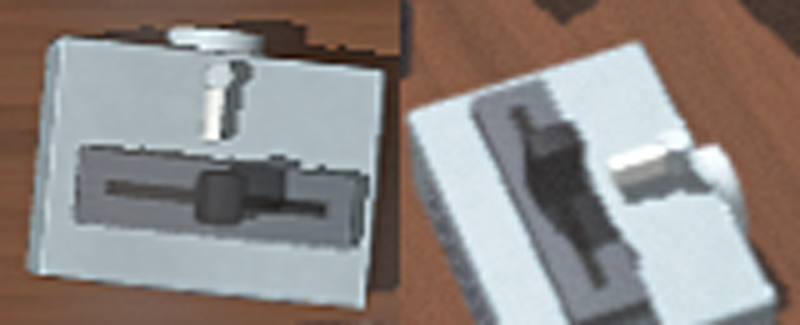

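Run:
```python
from fit import *
g=np.array([.4645,-.3279,.1145]);yaw=-.112;ex=np.array([np.cos(yaw),np.sin(yaw),0]);ey=np.array([-np.sin(yaw),np.cos(yaw),0])
TT=lambda p:((p[1]-355)*5,(p[0]-250)*5);SS=lambda p:(400+(p[1]-280)*5,(p[0]-280)*5)
for i in(-1,1):
  for j in(-1,1):
    q=g+.014*i*ex+.01*j*ey;q2=q-[0,0,.04];print(i,j,"top",np.round(TT(proj("top",q))),np.round(TT(proj("top",q2))),"side",np.round(SS(proj("side",q))),np.round(SS(proj("side",q2))))
for n,x,y in(("top",212,138),("top",213,95),("side",609,169),("side",660,151)):
  if n=="top":P=at(n,250+y/5,355+x/5,.0765)
  else:P=at(n,280+y/5,280+(x-400)/5,.0765)
  print(n,"ptr rel grip along track",(P-g)@ey,(P-g)@ex)
```

```text
-1 -1 top [243. 226.] [227. 226.] side [533. 159.] [535. 210.]
-1 1 top [205. 222.] [190. 222.] side [519. 129.] [521. 180.]
1 -1 top [248. 172.] [231. 173.] side [588. 142.] [588. 193.]
1 1 top [209. 168.] [194. 170.] side [573. 112.] [574. 163.]
top ptr rel grip along track 0.002325359084012088 0.03160869593791891
top ptr rel grip along track 0.0037123041443518734 0.05453607411794994
side ptr rel grip along track -0.0012729010884305297 0.028402545194246655
side ptr rel grip along track -0.00024365120715929677 0.05617296422982013
```

Run:
```python
from fit import *
a=arm.get_image("top")[265:300,380:415];b=arm.get_image("side")[290:325,290:325]
c=cv2.resize(np.hstack([a,b]),None,fx=11,fy=11,interpolation=cv2.INTER_CUBIC)
c=(255*(c/255.)**.5).astype(np.uint8)
g=np.array([.4645,-.3279,.1145]);yaw=-.112;ex=np.array([np.cos(yaw),np.sin(yaw),0]);ey=np.array([-np.sin(yaw),np.cos(yaw),0])
for n,o in(("top",(265,380,0)),("side",(290,290,385))):
  pts=np.array([[o[2]+(p[1]+.5-o[1])*11,(p[0]+.5-o[0])*11] for p in[proj(n,g+.014*i*ex+.01*j*ey) for i,j in((-1,-1),(-1,1),(1,1),(1,-1))]])
  cv2.polylines(c,[pts.astype(int)],True,(0,255,0),1)
  q=g-[0,0,.0385];l=np.array([[o[2]+(p[1]+.5-o[1])*11,(p[0]+.5-o[0])*11] for p in[proj(n,q-.02*ex),proj(n,q+.055*ex)]]).astype(int);cv2.line(c,tuple(map(int,l[0])),tuple(map(int,l[1])),(0,0,255),1)
cv2.imwrite("pics/crop4.png",c)
```

```text
(no output)
```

View pics/crop4.png

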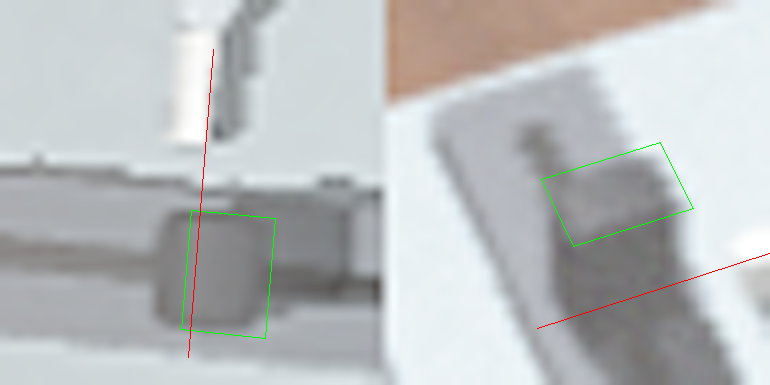

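The overlay agrees in the side view. The top view has about a 1.7 mm bias. Together they put the pointer about 1.2 mm further towards +y, so I'll make one small correction.

Call:
send_rows:
  deltas:
    - {"x": -4.5,"y": 0,"z": 2,"wx": 0,"wy": 0,"wz": 0,"grip": 5}
    - {"x": -9,"y": 0.05,"z": 4,"wx": 0,"wy": 0,"wz": 0,"grip": 5}
    - {"x": -9,"y": 0.1,"z": 8,"wx": 0,"wy": 0,"wz": 0,"grip": 5}
    - {"x": -9,"y": 0.1,"z": 12,"wx": 0,"wy": 0,"wz": 0,"grip": 5}
    - {"x": -9,"y": 0.1,"z": 12,"wx": 0,"wy": 0,"wz": 0,"grip": 4}

```text
time: 7.7
tcp_pos: [0.4624, -0.3234, 0.0797]
orientation: [-0.004, 0.056, 0.998, 0.003]
ft_force: [-0.7, 0.5, 0.3]
finger_gap: 0.0406
grasp_force: 0.0
```

Call:
send_rows:
  deltas:
    - {"x": 0,"y": 0,"z": 0,"wx": 0,"wy": 0,"wz": 0,"grip": 1.5}
    - {"x": 0,"y": 0,"z": 0,"wx": 0,"wy": 0,"wz": 0,"grip": 1.5}
    - {"x": 0,"y": 0,"z": 0,"wx": 0,"wy": 0,"wz": 0,"grip": 1.5}
    - {"x": 0,"y": 0,"z": 0,"wx": 0,"wy": 0,"wz": 0,"grip": 1.5}
    - {"x": 0,"y": 0,"z": 0,"wx": 0,"wy": 0,"wz": 0,"grip": 1.5}

```text
time: 8.2
tcp_pos: [0.4653, -0.327, 0.0864]
orientation: [0.001, 0.056, 0.998, -0.001]
ft_force: [2.9, -1.2, -2.8]
finger_gap: 0.0197
grasp_force: 25.7
```

Call:
send_rows:
  deltas:
    - {"x": 0,"y": 0,"z": 0,"wx": 0,"wy": 0,"wz": 0,"grip": 5}
    - {"x": 0,"y": 0,"z": 0,"wx": 0,"wy": 0,"wz": 0,"grip": 5}
    - {"x": 0,"y": 0,"z": -2,"wx": 0,"wy": 0,"wz": 0,"grip": 6}
    - {"x": 0,"y": 0,"z": -6,"wx": 0,"wy": 0,"wz": 0,"grip": 8.5}
    - {"x": 0,"y": 0,"z": -10,"wx": 0,"wy": 0,"wz": 0,"grip": 8.5}

```text
time: 8.7
tcp_pos: [0.4641, -0.3262, 0.1865]
orientation: [-0.001, 0.056, 0.998, 0.0]
ft_force: [1.0, -0.6, -0.3]
finger_gap: 0.0842
grasp_force: 0.0
```

Call:
send_rows:
  deltas:
    - {"x": -0.5,"y": 2,"z": -3,"wx": 0,"wy": 0,"wz": 0,"grip": 8.5}
    - {"x": -1,"y": 6,"z": -4,"wx": 0,"wy": 0,"wz": 0,"grip": 8.5}
    - {"x": -1.5,"y": 10.5,"z": -5,"wx": 0,"wy": 0,"wz": 0,"grip": 8.5}
    - {"x": -2,"y": 15,"z": -6,"wx": 0,"wy": 0,"wz": 0,"grip": 8.5}
    - {"x": -2.5,"y": 19.5,"z": -6,"wx": 0,"wy": 0,"wz": 0,"grip": 8.5}

```text
time: 9.2
tcp_pos: [0.5122, -0.1343, 0.2472]
orientation: [0.001, 0.056, 0.998, -0.001]
ft_force: [0.9, -0.4, 0.2]
finger_gap: 0.0851
grasp_force: 0.0
```

Call:
send_rows:
  deltas:
    - {"x": -0.5,"y": 4,"z": 0,"wx": 0,"wy": 0,"wz": -4,"grip": 8.5}
    - {"x": -1,"y": 8,"z": 0,"wx": 0,"wy": 0,"wz": -9,"grip": 8.5}
    - {"x": -1.5,"y": 11,"z": 0,"wx": 0,"wy": 0,"wz": -14,"grip": 8.5}
    - {"x": -2.1,"y": 12.7,"z": 0,"wx": 0,"wy": 0,"wz": -17,"grip": 8.5}
    - {"x": -2.1,"y": 12.7,"z": 0,"wx": 0,"wy": 0,"wz": -17,"grip": 8.5}

```text
time: 9.7
tcp_pos: [0.5471, -0.0097, 0.2457]
orientation: [0.0, -0.094, 0.996, 0.0]
ft_force: [0.0, -1.0, -0.3]
finger_gap: 0.0848
grasp_force: 0.0
```

Run:
```python
from fit import *
a=arm.get_image("top")[130:330,210:410];b=arm.get_image("side")[140:340,225:425]
c=cv2.resize(np.hstack([a,b]),None,fx=2,fy=2,interpolation=cv2.INTER_CUBIC)
cv2.imwrite("pics/crop5.png",cv2.resize(c,(800,400)))
s=arm.observe();print(s["time"],s["tcp_pos"],s["orientation"],s["joint_positions"])
```

```text
9.8 [ 0.54639588 -0.01175132  0.24553104] [ 4.14485669e-05 -9.18321735e-02  9.95774468e-01 -2.41815647e-04] [-1.55022924e-01  3.24464742e-01 -6.80100398e-02  1.17812293e+00
 -4.48688237e-04 -3.38946451e-01]
```

View pics/crop5.png

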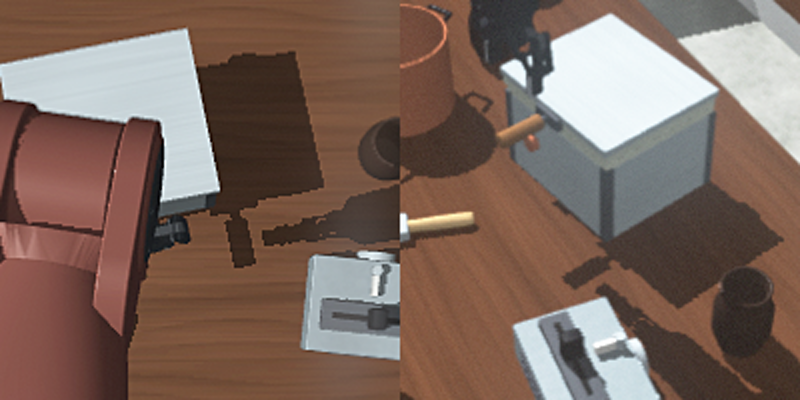

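Slide grip and pointer look level: crop (375,318) against (377,285) in the top half. The rod's middle in the side view, about (204,287), is where I predicted. Descending and gripping.

Call:
send_rows:
  deltas:
    - {"x": 0,"y": 0,"z": 3.5,"wx": 0,"wy": 0,"wz": 0,"grip": 8.5}
    - {"x": 0,"y": 0,"z": 6,"wx": 0,"wy": 0,"wz": 0,"grip": 8.5}
    - {"x": 0,"y": 0,"z": 8,"wx": 0,"wy": 0,"wz": 0,"grip": 8.5}
    - {"x": 0,"y": 0,"z": 9.5,"wx": 0,"wy": 0,"wz": 0,"grip": 8.5}
    - {"x": 0,"y": 0,"z": 10,"wx": 0,"wy": 0,"wz": 0,"grip": 7}

```text
time: 10.3
tcp_pos: [0.5452, -0.0127, 0.144]
orientation: [-0.001, -0.091, 0.996, 0.0]
ft_force: [0.3, -0.5, 0.2]
finger_gap: 0.0728
grasp_force: 0.0
```

Call:
send_rows:
  deltas:
    - {"x": 0,"y": 0,"z": 0,"wx": 0,"wy": 0,"wz": 0,"grip": 5}
    - {"x": 0,"y": 0,"z": 0,"wx": 0,"wy": 0,"wz": 0,"grip": 4}
    - {"x": 0,"y": 0,"z": 0,"wx": 0,"wy": 0,"wz": 0,"grip": 3}
    - {"x": 0,"y": 0,"z": 0,"wx": 0,"wy": 0,"wz": 0,"grip": 1.5}
    - {"x": 0,"y": 0,"z": 0,"wx": 0,"wy": 0,"wz": 0,"grip": 1.5}
  force: 30

```text
time: 10.8
tcp_pos: [0.5472, -0.0125, 0.1463]
orientation: [0.001, -0.092, 0.996, -0.001]
ft_force: [-1.7, -5.9, 5.8]
finger_gap: 0.0231
grasp_force: 29.4
```

Call:
send_rows:
  deltas:
    - {"x": 0,"y": 0,"z": 0,"wx": 0,"wy": 0,"wz": 0,"grip": 1.5}
    - {"x": 0,"y": 0,"z": 0,"wx": 0,"wy": 0,"wz": 0,"grip": 1.5}
    - {"x": 0,"y": 0,"z": 0,"wx": 0,"wy": 0,"wz": 0,"grip": 1.5}
    - {"x": 0,"y": 0,"z": 0,"wx": 0,"wy": 0,"wz": 0,"grip": 1.5}
    - {"x": 0,"y": 0,"z": 0,"wx": 0,"wy": 0,"wz": 0,"grip": 1.5}

```text
time: 11.3
tcp_pos: [0.5472, -0.0125, 0.1463]
orientation: [0.001, -0.092, 0.996, -0.001]
ft_force: [-1.2, -3.7, 6.4]
finger_gap: 0.0229
grasp_force: 29.4
```

Run:
```python
import numpy as np
def pose(th):
    f=np.radians(th/2);t=np.radians(th)
    u=.270*np.cos(t)-.014*np.sin(t);Z=.270*np.sin(t)+.014*np.cos(t)
    return np.array([u-.27+.0187*np.sin(f),-(Z-.014)+.0187*(np.cos(f)-1)]),f
for c in range(4):
    p0,f0=pose(10*c);ex=np.array([np.cos(f0),-np.sin(f0)]);ez=np.array([np.sin(f0),np.cos(f0)])
    for i in range(1,6):
        p,f=pose(10*c+2*i);d=(p-p0)*100;print(c,i,"x %.2f z %.2f wy %.1f"%(d@ex,d@ez,np.degrees(f-f0)))
```

```text
0 1 x -0.03 z -0.94 wy 1.0
0 2 x -0.10 z -1.88 wy 2.0
0 3 x -0.20 z -2.82 wy 3.0
0 4 x -0.33 z -3.75 wy 4.0
0 5 x -0.49 z -4.67 wy 5.0
1 1 x -0.11 z -0.93 wy 1.0
1 2 x -0.26 z -1.86 wy 2.0
1 3 x -0.44 z -2.78 wy 3.0
1 4 x -0.65 z -3.69 wy 4.0
1 5 x -0.89 z -4.60 wy 5.0
2 1 x -0.20 z -0.92 wy 1.0
2 2 x -0.42 z -1.82 wy 2.0
2 3 x -0.68 z -2.72 wy 3.0
2 4 x -0.97 z -3.61 wy 4.0
2 5 x -1.29 z -4.49 wy 5.0
3 1 x -0.27 z -0.89 wy 1.0
3 2 x -0.58 z -1.77 wy 2.0
3 3 x -0.91 z -2.65 wy 3.0
3 4 x -1.28 z -3.50 wy 4.0
3 5 x -1.68 z -4.35 wy 5.0
```

Call:
send_rows:
  deltas:
    - {"x": 0,"y": 0,"z": -0.9,"wx": 0,"wy": 1,"wz": 0,"grip": 1.5}
    - {"x": -0.1,"y": 0,"z": -1.9,"wx": 0,"wy": 2,"wz": 0,"grip": 1.5}
    - {"x": -0.2,"y": 0,"z": -2.8,"wx": 0,"wy": 3,"wz": 0,"grip": 1.5}
    - {"x": -0.3,"y": 0,"z": -3.8,"wx": 0,"wy": 4,"wz": 0,"grip": 1.5}
    - {"x": -0.5,"y": 0,"z": -4.7,"wx": 0,"wy": 5,"wz": 0,"grip": 1.5}

```text
time: 11.8
tcp_pos: [0.552, -0.0116, 0.1928]
orientation: [-0.043, -0.092, 0.995, -0.005]
ft_force: [2.3, -6.1, -4.2]
finger_gap: 0.0228
grasp_force: 29.8
```

Call:
send_rows:
  deltas:
    - {"x": -0.1,"y": 0,"z": -0.9,"wx": 0,"wy": 1,"wz": 0,"grip": 1.5}
    - {"x": -0.3,"y": 0,"z": -1.9,"wx": 0,"wy": 2,"wz": 0,"grip": 1.5}
    - {"x": -0.4,"y": 0,"z": -2.8,"wx": 0,"wy": 3,"wz": 0,"grip": 1.5}
    - {"x": -0.7,"y": 0,"z": -3.7,"wx": 0,"wy": 4,"wz": 0,"grip": 1.5}
    - {"x": -0.9,"y": 0,"z": -4.6,"wx": 0,"wy": 5,"wz": 0,"grip": 1.5}

```text
time: 12.3
tcp_pos: [0.5649, -0.0091, 0.2375]
orientation: [-0.087, -0.091, 0.992, -0.009]
ft_force: [6.6, -5.0, -6.2]
finger_gap: 0.0229
grasp_force: 29.7
```

Call:
send_rows:
  deltas:
    - {"x": -0.2,"y": 0,"z": -0.9,"wx": 0,"wy": 1,"wz": 0,"grip": 1.5}
    - {"x": -0.4,"y": 0,"z": -1.8,"wx": 0,"wy": 2,"wz": 0,"grip": 1.5}
    - {"x": -0.7,"y": 0,"z": -2.7,"wx": 0,"wy": 3,"wz": 0,"grip": 1.5}
    - {"x": -1.0,"y": 0,"z": -3.6,"wx": 0,"wy": 4,"wz": 0,"grip": 1.5}
    - {"x": -1.3,"y": 0,"z": -4.5,"wx": 0,"wy": 5,"wz": 0,"grip": 1.5}

```text
time: 12.8
tcp_pos: [0.5853, -0.0052, 0.2792]
orientation: [-0.13, -0.091, 0.987, -0.013]
ft_force: [4.4, -5.4, -6.4]
finger_gap: 0.023
grasp_force: 29.8
```

Call:
send_rows:
  deltas:
    - {"x": -0.3,"y": 0,"z": -0.9,"wx": 0,"wy": 1,"wz": 0,"grip": 1.5}
    - {"x": -0.6,"y": 0,"z": -1.8,"wx": 0,"wy": 2,"wz": 0,"grip": 1.5}
    - {"x": -0.9,"y": 0,"z": -2.7,"wx": 0,"wy": 3,"wz": 0,"grip": 1.5}
    - {"x": -1.3,"y": 0,"z": -3.5,"wx": 0,"wy": 4,"wz": 0,"grip": 1.5}
    - {"x": -1.7,"y": 0,"z": -4.4,"wx": 0,"wy": 5,"wz": 0,"grip": 1.5}

```text
time: 13.3
tcp_pos: [0.6125, -0.0, 0.317]
orientation: [-0.173, -0.09, 0.981, -0.016]
ft_force: [7.3, -5.4, -9.6]
finger_gap: 0.023
grasp_force: 29.9
```

Call:
send_rows:
  deltas:
    - {"x": 0,"y": 0,"z": 0,"wx": 0,"wy": 0,"wz": 0,"grip": 1.5}
    - {"x": 0,"y": 0,"z": 0,"wx": 0,"wy": 0,"wz": 0,"grip": 1.5}
    - {"x": 0,"y": 0,"z": 0,"wx": 0,"wy": 0,"wz": 0,"grip": 1.5}
    - {"x": 0,"y": 0,"z": 0,"wx": 0,"wy": 0,"wz": 0,"grip": 1.5}
    - {"x": 0,"y": 0,"z": 0,"wx": 0,"wy": 0,"wz": 0,"grip": 1.5}

```text
time: 13.8
tcp_pos: [0.6123, -0.0, 0.3167]
orientation: [-0.172, -0.09, 0.981, -0.016]
ft_force: [4.5, -5.3, -7.2]
finger_gap: 0.0231
grasp_force: 30.4
```

Run:
```python
from fit import *
from scipy.spatial.transform import Rotation as R
cv2.imwrite("pics/side6.png",arm.get_image("side"))
a=arm.get_image("top");cv2.imwrite("pics/top6.png",a)
s=arm.observe();Rm=R.from_quat(s["orientation"],scalar_first=True).as_matrix()
G=s["tcp_pos"]-.0187*Rm[:,2]
k=np.array([.71413155,.01830513]);e=np.array([np.cos(.18276),np.sin(.18276)])
u=.1-(G[:2]-k)@e;Z=G[2]-.1505
print(s["time"],G,s["ft_force"],Rm.round(3).tolist(),"r",np.hypot(u,Z),"theta",np.degrees(np.arctan2(Z,u)-np.arctan2(.014,.27)),"by z",np.degrees(np.arcsin(Z/np.hypot(.27,.014))-np.arctan2(.014,.27)))
```

```text
13.9 [0.61861069 0.00112476 0.33430073] [ 5.35186754 -5.2576467  -6.60479181] [[-0.924, -0.183, -0.335], [-0.172, 0.983, -0.063], [0.341, -0.001, -0.94]] r 0.2694668591745148 theta 40.03897012425443 by z 39.86213952400934
```

View pics/side6.png

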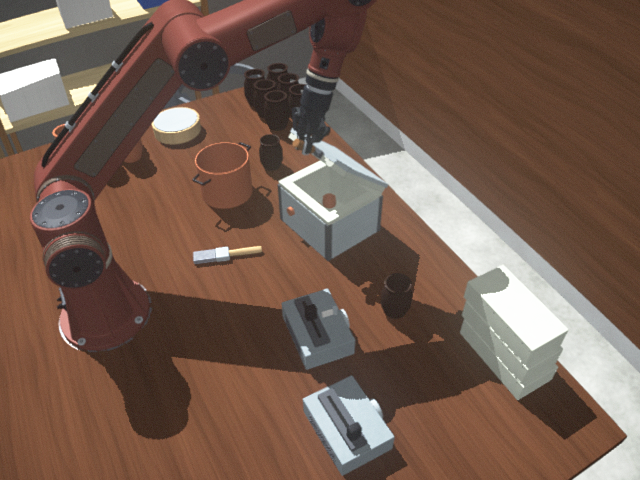

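The side view shows the lid raised, with its front edge at about (150,325). The gripper is still on the handle at about (140,305), and the computed angle is 40°. The slide grip at (312,311) is beside the pointer, and nothing else has moved. Handing in.

```bash
python3 -c "
from workcell import arm
print(arm.sign_off())"
```

```text
the job is handed in; nothing more can be done
None
```

I slid the grip level with the pointer (to within about 2 mm by the camera fit), then raised the lid to about 40° and handed the job in with the arm still holding it; no verdict came back.

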